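# Unclamp the fine sharpening stone and lay it out to dry

## Robot

A 7-joint arm with a two-finger parallel gripper is mounted at the origin on the work surface. World frame = base frame: x ahead of the robot, y to its left, z up, the work surface at z = 0. Lengths are in mm, angles in rad, forces in N, time in s.
With the tool pointing down it reaches from about 425 to 875 mm from the base axis. Payload 8.4 kg.
Tool frame: the origin (TCP) lies between the finger pads; the fingertips stand 22 mm ahead of it and the grasp point (between the pads) lies 3 mm ahead of it (r.nose_length is the distance from the TCP to the fingertips, in mm); z points along the fingers, y is the line along which they close (so a half turn about z gives the same grasp; the last joint's range is limited). The gripper opens to 87 mm and grips with 3 to 60 N. Pads are 19 mm wide; open, the fingers measure 117 mm over their backs; the gripper's body (75 mm by 190 mm) begins 51 mm behind the grasp point.
Start: joints at [-1.438, 0.333, 0.04, 1.465, -0.013, 1.343, -0.059], TCP at [149.328, 632.587, 244.546] pointing down, gripper open.
Joint ranges: [-2.58, 2.58], [-0.38, 2.09], [-1.3, 1.39], [0.25, 2.4], [-1.5, 4.64], [0.08, 2.09], [-2.65, 2.65]. Speed limits (rad/s): [2.22, 2.22, 2.79, 2.79, 3.14, 3.14, 3.14].

## Interface

Orientations are given as a rotation vector (axis times angle).
In Python, from cell import r gives the robot as it stands.
- The arm moves only by the tool apply_moves, never from a script. Its argument "motion" is a list of rows, each an object of numbers: "dx", "dy", "dz": the shift along the tool's x, y, z in m; "ax", "ay", "az": the turn, a rotation vector about the tool's x, y, z in rad. A call has 1 to 10 rows; each row shifts and turns the commanded pose from where the row before left it, along the tool's axes as they then stand; what a row does not reach is not made up. A row lasts 1/10 s, in which the tool goes at most 50 mm and 8.59 degrees, less where a joint would pass 70% of its speed; a pose out of reach is approached as far as the arm can. A call with a gripper value outside its range is refused whole. "hand" is the closure, from 0 (fully open) to 1 (shut), set as the call begins (left out, the last holds). The fingers move at their own pace and stop on an object; "force" is the grip in N (left out, the last holds). Time passes only in rows, so rows that do not move let the fingers close. It gives the time, the measured TCP pose, the force, the opening and the grip force at its end, in the units of the state.
- r.state(): the state, without advancing time (a new reading comes with each control period).
- r.read_camera(name): name is "scene" or "top"; returns (picture, depth): 400x640x3 uint8, blue, green, red; 400x640 float32, mm along the optical axis (not along the pixel's ray), 0 where there is no reading.
- r.calibration(name): a dict with "camera_matrix" (3x3 intrinsics, pixels), "rvec" (rotation vector, rad) and "tvec" (3), from world to camera coordinates, as OpenCV has them. Camera axes: x right, y down, z forward; pixel columns grow to the right and rows downward; lengths in mm; the calibration is good to about 2 mm. A picture is of the moment at which its call begins. calibration takes no time and is no camera call.
- r.sign_off(): hands the job in; it is judged then, once.
The state is a dict: "clock": time; "joint_pos": joint angles; "joint_velocities": joint speeds; "joint_torque": joint torques, N m; "tcp_pos": TCP position; "tool_rot": TCP orientation; "contact_force": force on the tool from outside, world axes, zero at the start; "wrist_torque": the same for the moment, N m; "gripper_width": finger opening in mm; "grip_force": force on a finger pad.
Only numpy, scipy, OpenCV 4.12 (cv2) and the standard library are available. Lean on these libraries where they do the work, as an engineer would, in place of code of your own. Each camera call takes 0.05 s, during which the arm holds its last target. There are 200 camera calls.

## Task

Flip the red handle of the toggle clamp on the white sharpening stone over centre until the clamp lies fully open, then lift the white stone out of its holder and set it down, without dropping it, flat on the pale wooden board, in about the middle and lengthways along it. Leave the dark grey stone's clamp shut and the opened clamp open.

Things in the scene. Friction and masses are not known exactly. Their poses are not given: they have to be found in the camera images.
- white_stone_mid (a point): Centre of the white sharpening stone (150 x 50 x 28 mm, 0.3-0.55 kg; z up, x lengthways TOWARDS ITS CLAMP). It lies loose on a fixed black holder's bed, 46 mm wide and 24 mm high, long sides free to grasp; low stops (10 mm over the bed) at its ends: lift straight up. Shut, the clamp's bar (top 73 mm above counter, 41-95 mm along x from here) holds it down; opening swings the bar up, out of the way.
- white_clamp (a joint): Red-gripped handle of its clamp, rad: 0 shut, 1.85 open. Level pin along stone's y, 110 mm along x from stone centre, 60 mm above counter; handle 124 mm long, grip 18 mm thick. Shut, it leans 0.35 rad from vertical over the stone (grip axis 81 mm along x at 140 mm height). Push it to +x: upright at 0.35; past 0.8 it falls open by itself in 1 s, nearly level, pointing away. Under 2 N.
- board_top (a point): Centre of the upper face of the pale wooden board: a bare fixed slab 220 mm along its x, 120 mm along its y, 8 mm thick, on the counter; z up. Nothing stands on it.
- grey_clamp (a joint): The same handle angle of the identical clamp and holder that carry a dark grey stone of the same size (0 shut): to be left shut. Each clamp's steel bracket spans 84 to 126 mm from its stone's centre, 78 mm high, 34 mm wide; when open, its bar stands up to about 130 mm above the counter, 60 to 100 mm from the stone's centre.
There are look-alikes about, which are no part of the job. There is more than one size of the part that bears white_stone_mid; the job needs the smallest.

How it is judged (in metres and radians):
On the way, in this order (a step that is already met when the one before it is completed fails the run):
1. the white stone's clamp is flipped open while the stone still lies in its holder (value of joint white_clamp above 1.4 rad and distance of white_stone_mid from where it was at the start of the episode below 0.012 m), for 0.2 s.
2. the white stone is lifted clear of its holder (height (world z) of white_stone_mid above 0.065 m), for 0.1 s.
At the end, for the whole second after the job is handed in: The white stone lies at rest, flat on the board, its centre within 35 mm of the board's middle along each of the board's axes and its length within 20 degrees of the board's length (either way round); its clamp is open (handle above 1.4 rad) and the grey stone's clamp is shut (below 0.2 rad) (x of white_stone_mid in the frame of board_top between -0.035 and 0.035 m and y of white_stone_mid in the frame of board_top between -0.035 and 0.035 m and z of white_stone_mid in the frame of board_top between 0.01 and 0.018 m and angle between white_stone_mid's own z axis and vertical below 0.15 rad and angle between the x axis of white_stone_mid and the x axis of board_top, either way round below 0.35 rad and linear speed of white_stone below 0.02 m/s and value of joint white_clamp above 1.4 rad and value of joint grey_clamp below 0.2 rad); the robot touches nothing.
It fails at once if the grey stone's clamp is opened (handle beyond 0.5 rad) (value of joint grey_clamp above 0.5 rad).
It fails at once if the white stone is dropped on to the board (falling free at over 0.55 m/s, some 15 mm of fall) (linear speed of white_stone above 0.55 m/s and contact force between the fingers and white_stone below 0.1 N and horizontal distance between white_stone_mid and board_top below 0.15 m).
It also fails if it takes over 59 s, if anything falls off the work surface, if the arm or the gripper's body presses on something with over 40 N, if the wrist force passes 120 N, or if a joint passes its speed limit or range.

## Working session

There is one attempt and no reset: what is moved stays moved. The work goes in short steps, Python scripts to look and compute and a tool call to move; the robot and the scene stay as the last step left them, time stands still between calls to the robot, and variables do not carry over. Pictures are saved under pics/ and viewed, at most 10 in all, crops included, and the job is handed in when it is done.

Besides the shell and the picture viewer there is one more tool, called as name(argument=value, ...) on one line, values as JSON. apply_moves: Moves the arm, as the interface text tells. Its arguments: {"type":"object","properties":{"motion":{"type":"array","items":{"type":"object","properties":{"dx":{"type":"number"},"dy":{"type":"number"},"dz":{"type":"number"},"ax":{"type":"number"},"ay":{"type":"number"},"az":{"type":"number"}}}},"hand":{"type":"number"},"force":{"type":"number"}},"required":["motion"]}

```bash
ls; mkdir -p pics; cat > h.py <<'E'
import numpy as np, cv2
from cell import r
def cam(n):
    c=r.calibration(n); K=np.array(c["camera_matrix"]); R=cv2.Rodrigues(np.array(c["rvec"],float))[0]; t=np.array(c["tvec"],float).ravel()
    return K,R,t
def cloud(n,d):
    K,R,t=cam(n); v,u=np.mgrid[:d.shape[0],:d.shape[1]]
    P=np.stack([(u-K[0,2])/K[0,0]*d,(v-K[1,2])/K[1,1]*d,d],-1)
    return (P-t)@R
def ray(n,u,v,z):
    K,R,t=cam(n); o=-R.T@t; d=R.T@np.array([(u-K[0,2])/K[0,0],(v-K[1,2])/K[1,1],1])
    return o+d*(z-o[2])/d[2]
E
python3 - <<'E'
from h import *
for n in("scene","top"):
    p,d=r.read_camera(n); cv2.imwrite(f"pics/{n}0.png",p); np.savez(f"{n}0.npz",p=p,d=d)
    K,R,t=cam(n); print(n,-R.T@t,K[0,0])
print(r.state())
E
```

```text
pics
scene [1263.57650835 -156.27430984  697.87237216] 390.04631724426963
top [ 339.47798831  -13.44135335 1216.63428533] 438.0952470041356
{'clock': 0.1, 'joint_pos': array([-1.43819533,  0.33386324,  0.03987359,  1.46616502, -0.01334948,
        1.34327318, -0.05845705]), 'joint_velocities': array([ 0.00129679, -0.00217812, -0.001887  , -0.0012281 , -0.00186948,
        0.00015287,  0.0005084 ]), 'joint_torque': array([ 4.51909611e-03, -6.57811475e+01,  1.34065032e+00, -4.04716551e+01,
       -5.95120224e-02,  4.10673127e-02,  6.10308211e-05]), 'tcp_pos': array([149.27775307, 632.24089078, 243.74204669]), 'tool_rot': array([-3.63234583e-01, -3.12050157e+00,  2.26821292e-03]), 'contact_force': array([-0.49148114,  0.44375164,  0.94378508]), 'wrist_torque': array([ 0.00870357,  0.01354989, -0.02076569]), 'grip_force': 0.0, 'gripper_width': 87.13727769735557}
```

View pics/top0.png

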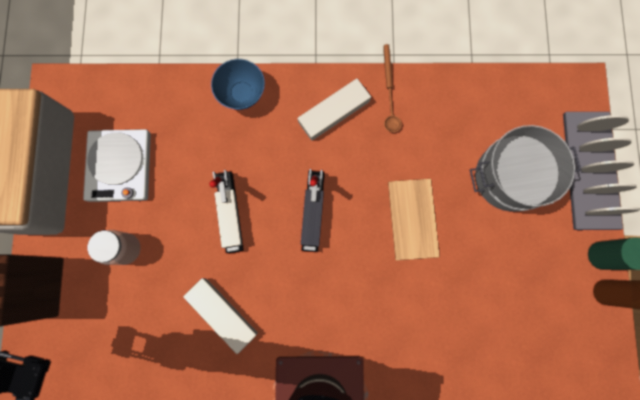

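View pics/scene0.png

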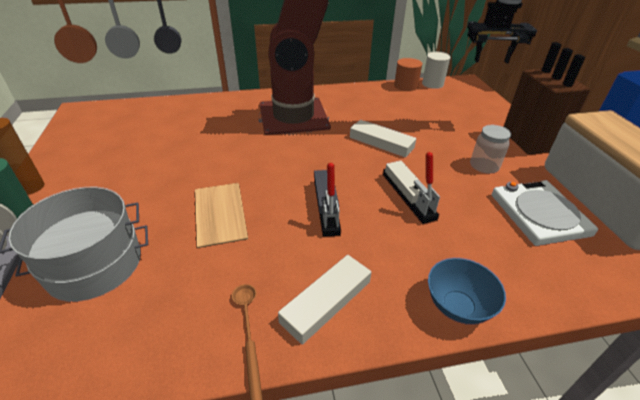

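Top view: the candidates for the white stone are the clamped one at (229,215), a loose one at (335,108) and a loose one at (220,316). The clamped stone with the red handle at (214,183) is the one I want. The dark grey stone with its own clamp is at (313,215), and the pale board is at (413,219). The scene view shows the red handles at (429,168) for white and (331,180) for grey.

```bash
python3 - <<'E'
from h import *
f=np.load("top0.npz"); p,d=f["p"],f["d"]; W=cloud("top",d)
hsv=cv2.cvtColor(p,cv2.COLOR_BGR2HSV).astype(int)
def rect(mask,z,name):
    n,l,s,c=cv2.connectedComponentsWithStats(mask.astype(np.uint8))
    for i in range(1,n):
        if s[i,4]<300: continue
        v,u=np.where(l==i)
        hull=cv2.convexHull(np.stack([u,v],-1).astype(np.int32))[:,0]
        q=np.array([ray("top",a,b,z)[:2] for a,b in hull],np.float32)
        R=cv2.minAreaRect(q); print(name,c[i].round(),s[i,4],"rect",np.round(R[0],1),np.round(R[1],1),round(R[2],1),"z med",np.median(W[v,u,2]).round(1)); print(np.round(cv2.boxPoints(R),0).tolist())
white=(hsv[...,1]<70)&(hsv[...,2]>150)
win=np.zeros(white.shape,bool); win[60:370,180:380]=1
rect(white&win,52,"white")
win[:]=0; win[160:280,370:460]=1
rect((hsv[...,1]<150)&(hsv[...,2]>140)&win,8,"board")
red=(hsv[...,0]<6)|(hsv[...,0]>174)
red&=(hsv[...,1]>190)&(W[...,2]>90)
win[:]=0;win[150:220,180:350]=1
v,u=np.where(red&win)
for a,b in((180,260),(280,350)):
    k=(u>a)&(u<b); print("red",k.sum(),W[v[k],u[k]].mean(0).round(), W[v[k],u[k]].max(0).round(),u[k].mean(),v[k].mean())
g=(W[...,2]>35)&(W[...,2]<60)
win[:]=0;win[150:260,190:340]=1
rect(g&win,52,"52mm")
big=cv2.resize(p[155:265,190:340],None,fx=5,fy=5,interpolation=cv2.INTER_CUBIC); cv2.imwrite("pics/crop.png",big)
# scene red grips
f=np.load("scene0.npz"); p,d=f["p"],f["d"]; W=cloud("scene",d); hsv=cv2.cvtColor(p,cv2.COLOR_BGR2HSV).astype(int)
red=((hsv[...,0]<5)|(hsv[...,0]>174))&(hsv[...,1]>200)&(W[...,2]>95)&(W[...,2]<200)
for a,b in((310,350),(410,445)):
    v,u=np.where(red);k=(u>a)&(u<b)&(v>140)&(v<210); Q=W[v[k],u[k]]
    for z in(110,125,140,155,165):
        m=abs(Q[:,2]-z)<5
        if m.any(): print("scene grip",a,z,Q[m].mean(0).round(1),m.sum())
E
```

```text
white [314.  61.] 391 rect [927.6  14.8] [371.7   9.1] 89.9 z med -748.1
[[923.0, -171.0], [932.0, -171.0], [932.0, 201.0], [923.0, 201.0]]
white [333. 108.] 1711 rect [790.5 -41.3] [ 67.1 207.2] 34.9 z med 39.8
[[704.0, 24.0], [822.0, -146.0], [877.0, -107.0], [759.0, 63.0]]
white [227. 219.] 1057 rect [488.3 246.9] [186.3  49.8] 9.3 z med 53.1
[[392.0, 256.0], [400.0, 207.0], [584.0, 237.0], [576.0, 286.0]]
white [218. 313.] 1967 rect [228.7 258.9] [203.8  68. ] 44.9 z med 39.2
[[132.0, 211.0], [180.0, 163.0], [325.0, 307.0], [277.0, 355.0]]
board [413. 219.] 3540 rect [ 484.4 -261.3] [223.6 123.8] 3.9 z med 8.7
[[369.0, -207.0], [377.0, -331.0], [600.0, -315.0], [592.0, -192.0]]
red 50 [555. 255. 168.] [574. 263. 179.] 213.88 182.32
red 37 [558.  12. 170.] [573.  18. 181.] 313.4864864864865 180.51351351351352
52mm [228. 219.] 1075 rect [496.3 246.2] [197.5  52.8] 9.4 z med 52.7
[[395.0, 256.0], [403.0, 204.0], [598.0, 236.0], [589.0, 288.0]]
52mm [312. 218.] 1021 rect [487.8  18.6] [ 50.1 180.3] 85.1 z med 52.8
[[396.0, 1.0], [575.0, -14.0], [580.0, 36.0], [400.0, 51.0]]
scene grip 310 110 [582.1  12.3 111.3] 13
scene grip 310 125 [576.8  11.6 125. ] 27
scene grip 310 140 [570.8  12.1 140.1] 26
scene grip 310 155 [565.8  12.9 154.9] 24
scene grip 310 165 [562.2  13.1 165. ] 29
scene grip 410 110 [578.6 259.5 110.6] 15
scene grip 410 125 [574.  258.8 124.5] 24
scene grip 410 140 [568.6 257.2 140. ] 26
scene grip 410 155 [563.4 257.3 154.2] 25
scene grip 410 165 [559.8 256.7 164.7] 28
```

View pics/crop.png

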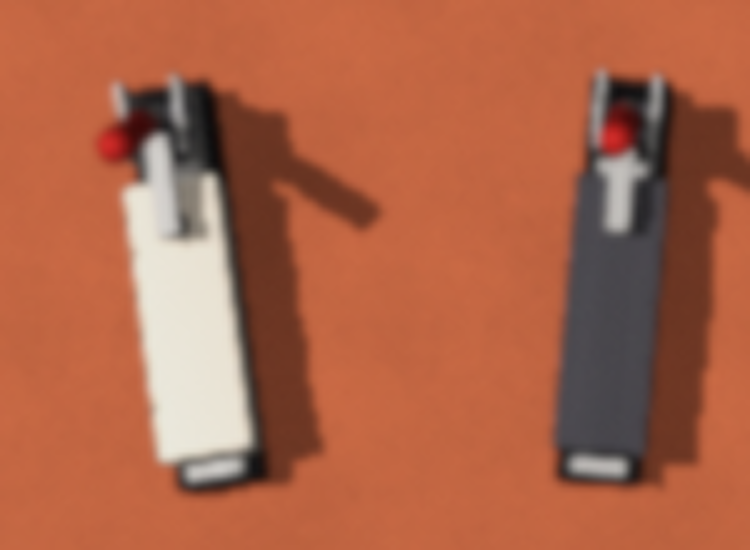

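The crop shows the clamped white stone, with crop corners near (160,462), (252,448), (125,190) and (218,175). Its clamp is at the far (+x) end and its handle at (115,145). The loose white blocks measure about 205x68 mm, so they are the larger size and the clamped one is the right stone.

```bash
python3 - <<'E'
from h import *
C=[ray("top",190+x/5,155+y/5,52)[:2] for x,y in((160,462),(252,448),(125,190),(218,175))]
C=np.array(C);print(C.round(1))
n=(C[0]+C[1])/2;f=(C[2]+C[3])/2;m=(n+f)/2
print("mid",m,"len",np.linalg.norm(f-n),"w",np.linalg.norm(C[0]-C[1]),np.linalg.norm(C[2]-C[3]),"yaw",np.degrees(np.arctan2(*(f-n)[::-1])))
# refine lateral edges w/ height mask & white mask
F=np.load("top0.npz");hsv=cv2.cvtColor(F["p"],cv2.COLOR_BGR2HSV)
mk=((hsv[...,1]<75)&(hsv[...,2]>150)).astype(np.uint8);mk[:196]=0;mk[244:]=0;mk[:,:205]=0;mk[:,250:]=0
L=[];Rr=[]
for v in range(198,242):
    u=np.where(mk[v])[0]; L.append(ray("top",u.min()-.5,v,52)[:2]);Rr.append(ray("top",u.max()+.5,v,52)[:2])
for E in(L,Rr):
    E=np.array(E);k=np.polyfit(E[:,0],E[:,1],1);print(np.degrees(np.arctan(k[0])),np.polyval(k,490))
# scene view: top face via depth cloud
s=np.load("scene0.npz");W=cloud("scene",s["d"]);hs=cv2.cvtColor(s["p"],cv2.COLOR_BGR2HSV)
k=(abs(W[...,2]-52)<5)&(hs[...,1]<75)&(hs[...,2]>120);k[:150]=0;k[230:]=0;k[:,:375]=0;k[:,445:]=0
Q=W[k][:,:2].astype(np.float32);print(cv2.minAreaRect(Q),len(Q))
E
```

```text
[[403.2 256.6]
 [410.4 208.1]
 [549.5 280.4]
 [557.6 230.5]]
mid [480.16969737 243.88962219] len 148.52933406128136 w 49.001081990678124 50.57177030837924 yaw 8.935311748891063
9.287078566335143 272.6018438825999
9.481581522717622 222.03835239768102
((480.83905029296875, 246.57012939453125), (151.36282348632812, 52.421730041503906), 10.910002708435059) 485
```

apply_moves(hand=1, motion=[{"az": -0.1},{"az": -0.1},{"az": -0.1},{"az": -0.094},{"dx": -0.022,"dy": -0.032},{"dx": -0.022,"dy": -0.032},{"dx": -0.022,"dy": -0.032},{"dx": -0.022,"dy": -0.032},{"dx": -0.022,"dy": -0.032},{"dx": -0.022,"dy": -0.032}])

```text
$.motion[0]: bad value
```

apply_moves(motion=[{"dx": -0.022,"dy": -0.032},{"dx": -0.022,"dy": -0.032},{"dx": -0.022,"dy": -0.032},{"dx": -0.022,"dy": -0.032},{"dx": -0.022,"dy": -0.032},{"dx": -0.022,"dy": -0.032},{"dx": -0.022,"dy": -0.032},{"dx": -0.008,"dy": -0.02},{"dx": 0},{"dx": 0}])

```text
$.motion[0]: bad value
```

```bash
cat >> h.py <<'E'
from scipy.spatial.transform import Rotation as Ro
M=np.array([480.3,245,0]); YAW=np.radians(9.3)
def rel(target,yaw,):
    "tool-axis shift (mm) to target TCP, stone-frame pos; yaw error of tool x from yaw+180"
    s=r.state(); R=Ro.from_rotvec(s["tool_rot"]).as_matrix(); p=s["tcp_pos"]
    u=np.array([np.cos(YAW),np.sin(YAW),0]); v=np.array([-u[1],u[0],0])
    a=np.degrees(np.arctan2(R[1,0],R[0,0]))
    print("t",s["clock"],"tcp",p.round(1),"stone",((p-M)@u).round(1),((p-M)@v).round(1),"toolx yaw",a.round(2),"tilt",R[:,2].round(3),"shift",(R.T@(np.array(target)-p)).round(1),"F",s["contact_force"].round(1),s["gripper_width"],s["joint_pos"].round(2))
E
python3 - <<'E'
from h import *
rel([509.9,249.9,172],0)
E
```

```text
t 0.1 tcp [149.3 632.2 243.7] stone -264.1 435.6 toolx yaw 166.72 tilt [-0.    -0.001 -1.   ] shift [-438.8 -289.2   72.2] F [-0.5  0.4  0.9] 87.13727769735557 [-1.44  0.33  0.04  1.47 -0.01  1.34 -0.06]
```

apply_moves(hand=1, motion=[{"dx": 0,"dy": 0,"dz": 0,"ax": 0,"ay": 0,"az": -0.1},{"dx": 0,"dy": 0,"dz": 0,"ax": 0,"ay": 0,"az": -0.1},{"dx": 0,"dy": 0,"dz": 0,"ax": 0,"ay": 0,"az": -0.1},{"dx": 0,"dy": 0,"dz": 0,"ax": 0,"ay": 0,"az": -0.094},{"dx": -0.022,"dy": -0.032,"dz": 0,"ax": 0,"ay": 0,"az": 0},{"dx": -0.022,"dy": -0.032,"dz": 0,"ax": 0,"ay": 0,"az": 0},{"dx": -0.022,"dy": -0.032,"dz": 0,"ax": 0,"ay": 0,"az": 0},{"dx": -0.022,"dy": -0.032,"dz": 0,"ax": 0,"ay": 0,"az": 0},{"dx": -0.022,"dy": -0.032,"dz": 0,"ax": 0,"ay": 0,"az": 0},{"dx": -0.022,"dy": -0.032,"dz": 0,"ax": 0,"ay": 0,"az": 0}])

```text
clock: 1.1
tcp_pos: [311.4, 462.9, 244.3]
tool_rot: [0.254, -3.131, 0.001]
contact_force: [1.1, -0.2, -0.4]
gripper_width: 15.0
grip_force: 0.0
```

apply_moves(motion=[{"dx": -0.022,"dy": -0.032,"dz": 0,"ax": 0,"ay": 0,"az": 0},{"dx": -0.022,"dy": -0.032,"dz": 0,"ax": 0,"ay": 0,"az": 0},{"dx": -0.022,"dy": -0.032,"dz": 0,"ax": 0,"ay": 0,"az": 0},{"dx": -0.022,"dy": -0.032,"dz": 0,"ax": 0,"ay": 0,"az": 0},{"dx": -0.022,"dy": -0.032,"dz": 0,"ax": 0,"ay": 0,"az": 0},{"dx": -0.022,"dy": -0.032,"dz": 0,"ax": 0,"ay": 0,"az": 0},{"dx": -0.022,"dy": -0.032,"dz": 0,"ax": 0,"ay": 0,"az": 0},{"dx": -0.008,"dy": -0.02,"dz": 0,"ax": 0,"ay": 0,"az": 0},{"dx": 0,"dy": 0,"dz": 0,"ax": 0,"ay": 0,"az": 0}])

```text
clock: 2.0
tcp_pos: [511.8, 245.8, 244.3]
tool_rot: [-0.245, 3.132, -0.003]
contact_force: [-1.0, -1.0, -0.3]
gripper_width: 0.7
grip_force: 0.0
```

```bash
python3 - <<'E'
from h import *
rel([509.9,249.9,172],0)
E
```

```text
t 2.0 tcp [511.8 245.8 244.3] stone 31.2 -4.3 toolx yaw -171.05 tilt [ 0.    -0.002 -1.   ] shift [ 1.2  4.5 72.2] F [-1.  -1.  -0.3] 0.7450781967490785 [-0.82  0.17  0.33  1.68 -0.05  1.3   1.25]
```

apply_moves(motion=[{"dx": 0,"dy": 0.0045,"dz": 0.036,"ax": 0,"ay": 0,"az": 0},{"dx": 0,"dy": 0,"dz": 0.036,"ax": 0,"ay": 0,"az": 0},{"dx": -0.01,"dy": 0,"dz": 0,"ax": 0,"ay": 0,"az": 0},{"dx": -0.012,"dy": 0,"dz": 0,"ax": 0,"ay": 0,"az": 0},{"dx": -0.012,"dy": 0,"dz": 0,"ax": 0,"ay": 0,"az": 0},{"dx": -0.012,"dy": 0,"dz": 0,"ax": 0,"ay": 0,"az": 0},{"dx": -0.012,"dy": 0,"dz": 0,"ax": 0,"ay": 0,"az": 0},{"dx": -0.012,"dy": 0,"dz": 0,"ax": 0,"ay": 0,"az": 0},{"dx": -0.012,"dy": 0,"dz": 0,"ax": 0,"ay": 0,"az": 0},{"dx": -0.012,"dy": 0,"dz": 0,"ax": 0,"ay": 0,"az": 0}])

```text
clock: 3.0
tcp_pos: [603.1, 269.5, 172.7]
tool_rot: [-0.254, 3.131, -0.0]
contact_force: [-0.3, -0.0, -0.4]
gripper_width: 0.7
grip_force: 0.0
```

apply_moves(motion=[{"dx": -0.012,"dy": 0,"dz": 0,"ax": 0,"ay": 0,"az": 0},{"dx": -0.012,"dy": 0,"dz": 0,"ax": 0,"ay": 0,"az": 0},{"dx": 0,"dy": 0,"dz": 0,"ax": 0,"ay": 0,"az": 0},{"dx": 0,"dy": 0,"dz": -0.03,"ax": 0,"ay": 0,"az": 0},{"dx": 0,"dy": 0,"dz": -0.04,"ax": 0,"ay": 0,"az": 0},{"dx": 0.04,"dy": 0,"dz": 0,"ax": 0,"ay": 0,"az": 0},{"dx": 0.04,"dy": 0,"dz": 0,"ax": 0,"ay": 0,"az": 0},{"dx": 0.04,"dy": 0,"dz": 0,"ax": 0,"ay": 0,"az": 0},{"dx": 0.04,"dy": 0,"dz": 0,"ax": 0,"ay": 0,"az": 0},{"dx": 0.04,"dy": 0,"dz": 0,"ax": 0,"ay": 0,"az": 0}])

```text
clock: 4.0
tcp_pos: [426.6, 240.6, 242.7]
tool_rot: [-0.255, 3.131, 0.0]
contact_force: [-0.1, 1.3, 1.0]
gripper_width: 0.3
grip_force: 0.0
```

```bash
python3 - <<'E'
from h import *
rel([480.3,245,44],0)
for n in("scene","top"):
    p,d=r.read_camera(n); np.savez(f"{n}1.npz",p=p,d=d); 
    if n=="scene": a=p
    else: b=p
cv2.imwrite("pics/both1.png",np.vstack([cv2.resize(a[60:300,250:550],(600,480)),b[130:270,170:470].repeat(2,0).repeat(2,1)])[:600] if 0 else np.hstack([cv2.resize(a[100:260,340:480],(400,457)),cv2.resize(b[130:270,178:300],(398,457))]))
E
```

```text
t 4.0 tcp [426.6 240.6 242.7] stone -53.7 4.3 toolx yaw -170.7 tilt [ 0.  0. -1.] shift [-53.6  -4.3 198.7] F [-0.1  1.3  1. ] 0.29976871161565466 [-0.89 -0.    0.28  1.86  0.    1.29  1.13]
```

View pics/both1.png

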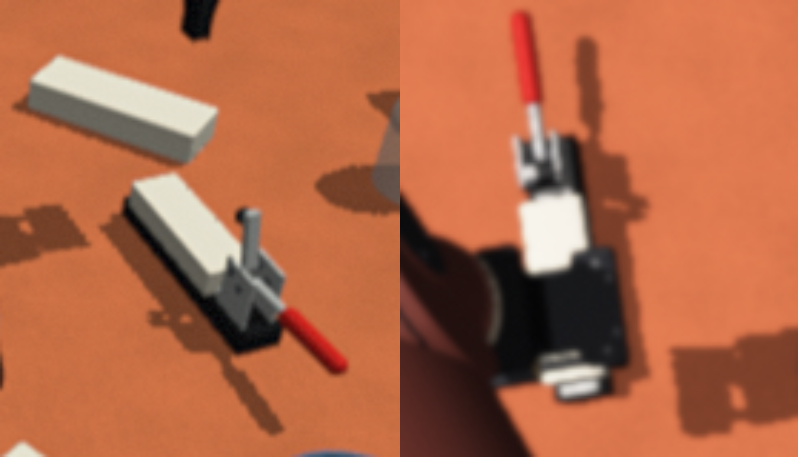

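The white clamp is fully open, with the handle pointing away at (320,345) in the left crop. The stone is still in its holder. Next I grasp it.

apply_moves(hand=0, force=35, motion=[{"dx": -0.025,"dy": -0.0043,"dz": 0,"ax": 0,"ay": 0,"az": 0},{"dx": -0.0256,"dy": 0,"dz": 0,"ax": 0,"ay": 0,"az": 0},{"dx": 0,"dy": 0,"dz": 0.03,"ax": 0,"ay": 0,"az": 0},{"dx": 0,"dy": 0,"dz": 0.03,"ax": 0,"ay": 0,"az": 0},{"dx": 0,"dy": 0,"dz": 0.03,"ax": 0,"ay": 0,"az": 0},{"dx": 0,"dy": 0,"dz": 0.03,"ax": 0,"ay": 0,"az": 0},{"dx": 0,"dy": 0,"dz": 0,"ax": 0,"ay": 0,"az": 0}])

```text
clock: 4.8
tcp_pos: [477.1, 243.5, 119.1]
tool_rot: [0.254, -3.126, 0.006]
contact_force: [-0.5, 0.2, -0.5]
gripper_width: 48.4
grip_force: 0.0
```

```bash
python3 - <<'E'
from h import *
rel([478.3,244.7,51],0)
E
```

```text
t 4.8 tcp [477.1 243.5 119.1] stone -3.4 -0.9 toolx yaw -170.72 tilt [-0.005 -0.004 -1.   ] shift [-1.8  1.2 68.1] F [-0.5  0.2 -0.5] 48.41980369540779 [-0.84  0.21  0.32  1.9  -0.08  1.04  1.24]
```

apply_moves(motion=[{"dx": 0,"dy": 0.001,"dz": 0,"ax": 0,"ay": 0,"az": 0},{"dx": 0,"dy": 0,"dz": 0,"ax": 0,"ay": 0,"az": 0},{"dx": 0,"dy": 0,"dz": 0,"ax": 0,"ay": 0,"az": 0},{"dx": 0,"dy": 0,"dz": 0,"ax": 0,"ay": 0,"az": 0},{"dx": 0,"dy": 0,"dz": 0,"ax": 0,"ay": 0,"az": 0},{"dx": 0,"dy": 0,"dz": 0,"ax": 0,"ay": 0,"az": 0}])

```text
clock: 5.4
tcp_pos: [478.8, 246.0, 122.9]
tool_rot: [-0.254, 3.131, 0.0]
contact_force: [-0.9, -0.4, 0.2]
gripper_width: 86.1
grip_force: 0.0
```

```bash
python3 - <<'E'
from h import *
rel([478.3,244.7,51],0)
E
```

```text
t 5.4 tcp [478.8 246.  122.9] stone -1.3 1.2 toolx yaw -170.71 tilt [ 0.  0. -1.] shift [ 0.7 -1.2 71.9] F [-0.9 -0.4  0.2] 86.13332952769144 [-0.84  0.21  0.32  1.9  -0.07  1.05  1.24]
```

apply_moves(motion=[{"dx": 0,"dy": -0.001,"dz": 0.018,"ax": 0,"ay": 0,"az": 0},{"dx": 0,"dy": 0,"dz": 0.018,"ax": 0,"ay": 0,"az": 0},{"dx": 0,"dy": 0,"dz": 0.018,"ax": 0,"ay": 0,"az": 0},{"dx": 0,"dy": 0,"dz": 0.018,"ax": 0,"ay": 0,"az": 0},{"dx": 0,"dy": 0,"dz": 0,"ax": 0,"ay": 0,"az": 0},{"dx": 0,"dy": 0,"dz": 0,"ax": 0,"ay": 0,"az": 0}])

```text
clock: 6.0
tcp_pos: [478.9, 244.8, 50.8]
tool_rot: [0.254, -3.131, 0.001]
contact_force: [0.4, 0.5, 0.4]
gripper_width: 87.2
grip_force: 0.0
```

apply_moves(hand=1, force=35, motion=[{"dx": 0,"dy": 0,"dz": 0,"ax": 0,"ay": 0,"az": 0},{"dx": 0,"dy": 0,"dz": 0,"ax": 0,"ay": 0,"az": 0},{"dx": 0,"dy": 0,"dz": 0,"ax": 0,"ay": 0,"az": 0},{"dx": 0,"dy": 0,"dz": 0,"ax": 0,"ay": 0,"az": 0},{"dx": 0,"dy": 0,"dz": 0,"ax": 0,"ay": 0,"az": 0},{"dx": 0,"dy": 0,"dz": 0,"ax": 0,"ay": 0,"az": 0},{"dx": 0,"dy": 0,"dz": 0,"ax": 0,"ay": 0,"az": 0},{"dx": 0,"dy": 0,"dz": 0,"ax": 0,"ay": 0,"az": 0}])

```text
clock: 6.8
tcp_pos: [478.9, 245.0, 50.7]
tool_rot: [-0.255, 3.131, 0.0]
contact_force: [-1.6, 0.3, 2.4]
gripper_width: 50.0
grip_force: 35.0
```

```bash
python3 - <<'E'
from h import *
rel([478.3,244.7,51],0); print(r.state()["grip_force"])
E
```

```text
t 6.8 tcp [478.9 245.   50.7] stone -1.4 0.3 toolx yaw -170.7 tilt [ 0.  0. -1.] shift [ 0.6 -0.3 -0.3] F [-1.6  0.3  2.4] 50.00855143058103 [-0.82  0.3   0.3   1.96 -0.11  0.9   1.28]
34.99960661865771
```

apply_moves(motion=[{"dx": 0,"dy": 0,"dz": -0.006,"ax": 0,"ay": 0,"az": 0},{"dx": 0,"dy": 0,"dz": -0.012,"ax": 0,"ay": 0,"az": 0},{"dx": 0,"dy": 0,"dz": -0.02,"ax": 0,"ay": 0,"az": 0},{"dx": 0,"dy": 0,"dz": -0.025,"ax": 0,"ay": 0,"az": 0},{"dx": 0,"dy": 0,"dz": -0.03,"ax": 0,"ay": 0,"az": 0},{"dx": 0,"dy": 0,"dz": -0.03,"ax": 0,"ay": 0,"az": 0},{"dx": 0,"dy": 0,"dz": -0.03,"ax": 0,"ay": 0,"az": 0},{"dx": 0,"dy": 0,"dz": -0.022,"ax": 0,"ay": 0,"az": 0},{"dx": 0,"dy": 0,"dz": -0.012,"ax": 0,"ay": 0,"az": 0},{"dx": 0,"dy": 0,"dz": 0,"ax": 0,"ay": 0,"az": 0}])

```text
clock: 7.8
tcp_pos: [479.5, 245.1, 239.3]
tool_rot: [-0.254, 3.129, 0.002]
contact_force: [-0.4, 0.6, -3.8]
gripper_width: 49.7
grip_force: 35.0
```

```bash
python3 - <<'E'
from h import *
rel([483,-261.4,236],0); print(r.state()["grip_force"])
p,d=r.read_camera("scene"); cv2.imwrite("pics/lift.png",p[40:260,200:500].repeat(2,0).repeat(2,1))
E
```

```text
t 7.8 tcp [479.5 245.1 239.3] stone -0.8 0.2 toolx yaw -170.72 tilt [ 0.002  0.002 -1.   ] shift [  78.2 -500.4    2.5] F [-0.4  0.6 -3.8] 49.74450451418328 [-0.86  0.1   0.33  1.76 -0.03  1.28  1.21]
34.998323461040854
```

View pics/lift.png

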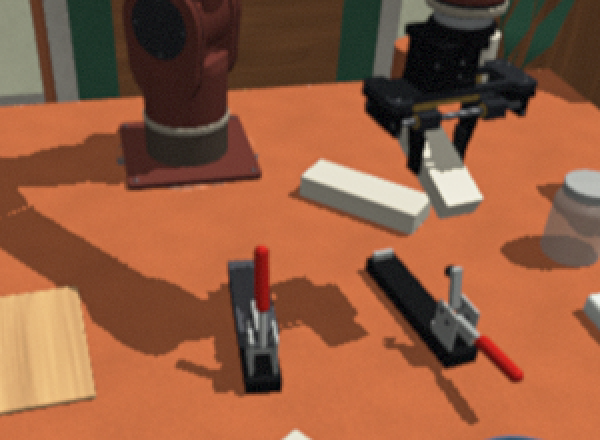

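The picture shows the stone held level in the fingers at about (450,180), the empty holder at (420,310) with its clamp open, and the grey clamp still shut at (262,280). Next I carry it to the board.

apply_moves(motion=[{"dx": 0.003,"dy": -0.018,"dz": 0,"ax": 0,"ay": 0,"az": 0},{"dx": 0.005,"dy": -0.03,"dz": 0,"ax": 0,"ay": 0,"az": 0},{"dx": 0.005,"dy": -0.034,"dz": 0,"ax": 0,"ay": 0,"az": 0},{"dx": 0.006,"dy": -0.036,"dz": 0,"ax": 0,"ay": 0,"az": 0},{"dx": 0.006,"dy": -0.036,"dz": 0,"ax": 0,"ay": 0,"az": 0},{"dx": 0.006,"dy": -0.036,"dz": 0,"ax": 0,"ay": 0,"az": 0},{"dx": 0.006,"dy": -0.036,"dz": 0,"ax": 0,"ay": 0,"az": 0},{"dx": 0.006,"dy": -0.036,"dz": 0,"ax": 0,"ay": 0,"az": 0},{"dx": 0.006,"dy": -0.036,"dz": 0,"ax": 0,"ay": 0,"az": 0},{"dx": 0.006,"dy": -0.036,"dz": 0,"ax": 0,"ay": 0,"az": 0}])

```text
clock: 8.85
tcp_pos: [477.1, -95.7, 236.2]
tool_rot: [0.253, -3.129, -0.0]
contact_force: [1.0, -0.1, -3.3]
gripper_width: 50.3
grip_force: 35.0
```

apply_moves(motion=[{"dx": 0.006,"dy": -0.036,"dz": 0,"ax": 0,"ay": 0,"az": 0},{"dx": 0.006,"dy": -0.036,"dz": 0,"ax": 0,"ay": 0,"az": 0},{"dx": 0.005,"dy": -0.036,"dz": 0,"ax": 0,"ay": 0,"az": 0},{"dx": 0.004,"dy": -0.034,"dz": 0,"ax": 0,"ay": 0,"az": 0},{"dx": 0.002,"dy": -0.024,"dz": 0,"ax": 0,"ay": 0,"az": 0},{"dx": 0,"dy": 0,"dz": 0,"ax": 0,"ay": 0,"az": 0.047},{"dx": 0,"dy": 0,"dz": 0,"ax": 0,"ay": 0,"az": 0.047},{"dx": 0,"dy": 0,"dz": 0,"ax": 0,"ay": 0,"az": 0},{"dx": 0,"dy": 0,"dz": 0,"ax": 0,"ay": 0,"az": 0}])

```text
clock: 9.75
tcp_pos: [481.8, -261.1, 236.7]
tool_rot: [0.109, -3.138, -0.001]
contact_force: [-0.5, -0.6, -3.1]
gripper_width: 49.5
grip_force: 35.0
```

```bash
python3 - <<'E'
from h import *
rel([483,-261.4,35],0); print(r.state()["grip_force"])
E
```

```text
t 9.75 tcp [ 481.8 -261.1  236.7] stone -80.3 -499.7 toolx yaw -176.03 tilt [-0.002  0.    -1.   ] shift [ -1.5  -0.4 201.7] F [-0.5 -0.6 -3.1] 49.53765421764918 [-0.33  0.16  0.83  1.76 -0.12  1.28  2.17]
34.998429981060326
```

apply_moves(motion=[{"dx": 0,"dy": 0,"dz": 0.015,"ax": 0,"ay": 0,"az": 0},{"dx": 0,"dy": 0,"dz": 0.03,"ax": 0,"ay": 0,"az": 0},{"dx": 0,"dy": 0,"dz": 0.035,"ax": 0,"ay": 0,"az": 0},{"dx": 0,"dy": 0,"dz": 0.035,"ax": 0,"ay": 0,"az": 0},{"dx": 0,"dy": 0,"dz": 0.03,"ax": 0,"ay": 0,"az": 0},{"dx": 0,"dy": 0,"dz": 0.02,"ax": 0,"ay": 0,"az": 0},{"dx": 0,"dy": 0,"dz": 0.015,"ax": 0,"ay": 0,"az": 0},{"dx": 0,"dy": 0,"dz": 0.01,"ax": 0,"ay": 0,"az": 0},{"dx": 0,"dy": 0,"dz": 0.004,"ax": 0,"ay": 0,"az": 0},{"dx": 0,"dy": 0,"dz": 0,"ax": 0,"ay": 0,"az": 0}])

```text
clock: 10.75
tcp_pos: [482.3, -261.3, 43.2]
tool_rot: [0.107, -3.139, 0.0]
contact_force: [-0.1, -0.7, -3.7]
gripper_width: 49.8
grip_force: 35.0
```

apply_moves(motion=[{"dx": 0,"dy": 0,"dz": 0.002,"ax": 0,"ay": 0,"az": 0},{"dx": 0,"dy": 0,"dz": 0.002,"ax": 0,"ay": 0,"az": 0},{"dx": 0,"dy": 0,"dz": 0,"ax": 0,"ay": 0,"az": 0}])

```text
clock: 11.05
tcp_pos: [482.9, -261.3, 39.9]
tool_rot: [-0.107, 3.139, -0.0]
contact_force: [-2.8, 0.1, 1.9]
gripper_width: 49.5
grip_force: 35.0
```

apply_moves(motion=[{"dx": 0,"dy": 0,"dz": 0.001,"ax": 0,"ay": 0,"az": 0},{"dx": 0,"dy": 0,"dz": 0,"ax": 0,"ay": 0,"az": 0}])

```text
clock: 11.25
tcp_pos: [482.7, -261.3, 38.8]
tool_rot: [-0.107, 3.139, -0.0]
contact_force: [-3.3, -0.2, 2.9]
gripper_width: 49.7
grip_force: 35.0
```

```bash
python3 - <<'E'
from h import *
p,d=r.read_camera("scene"); cv2.imwrite("pics/place.png",cv2.resize(p[120:270,150:310],None,fx=4,fy=4,interpolation=cv2.INTER_CUBIC)); np.savez("s2.npz",p=p,d=d)
W=cloud("scene",d); hs=cv2.cvtColor(p,cv2.COLOR_BGR2HSV)
k=(hs[...,1]<60)&(hs[...,2]>120)&(abs(W[...,0]-484)<100)&(abs(W[...,1]+261)<35)&(W[...,2]>25)&(W[...,2]<60)
Q=W[k]
for x in range(400,580,15):
    m=abs(Q[:,0]-x)<7.5
    if m.sum()>3: print(x,m.sum(),np.median(Q[m,2]).round(1),Q[m,1].min().round(),Q[m,1].max().round())
E
```

```text
415 36 39.6 -287.0 -240.0
430 35 40.4 -287.0 -240.0
445 41 39.1 -287.0 -241.0
460 78 38.2 -287.0 -238.0
475 74 37.7 -284.0 -236.0
490 82 37.7 -283.0 -236.0
505 82 36.7 -283.0 -234.0
520 84 36.3 -281.0 -232.0
535 94 35.6 -280.0 -232.0
550 105 34.7 -280.0 -230.0
565 18 34.3 -278.0 -231.0
```

View pics/place.png

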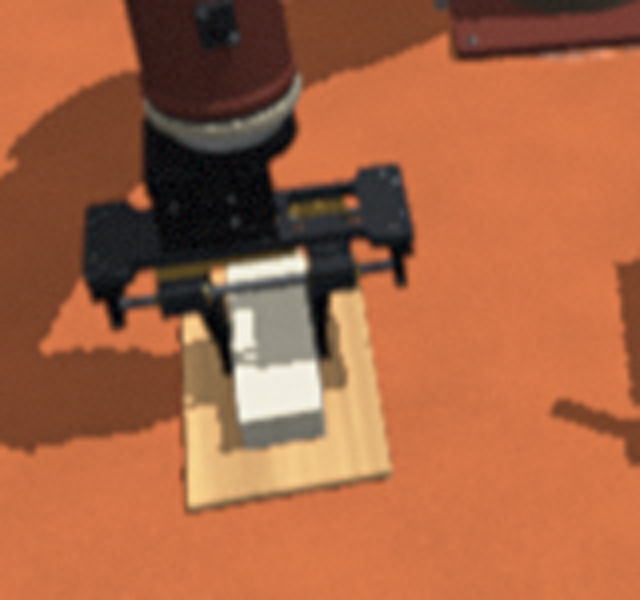

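The picture shows the stone over the board, far end (280,430) already touching, pitched about 2.5°. I'll ease the grip and lower it further so it levels itself.

apply_moves(hand=1, force=15, motion=[{"dx": 0,"dy": 0,"dz": 0.001,"ax": 0,"ay": 0,"az": 0},{"dx": 0,"dy": 0,"dz": 0.001,"ax": 0,"ay": 0,"az": 0},{"dx": 0,"dy": 0,"dz": 0.001,"ax": 0,"ay": 0,"az": 0},{"dx": 0,"dy": 0,"dz": 0,"ax": 0,"ay": 0,"az": 0}])

```text
clock: 11.7
tcp_pos: [482.7, -261.0, 35.9]
tool_rot: [0.107, -3.14, -0.001]
contact_force: [-4.2, 0.9, 6.5]
gripper_width: 50.0
grip_force: 15.0
```

apply_moves(hand=1, force=4, motion=[{"dx": 0,"dy": 0,"dz": 0,"ax": 0,"ay": 0,"az": 0},{"dx": 0,"dy": 0,"dz": 0.001,"ax": 0,"ay": 0,"az": 0},{"dx": 0,"dy": 0,"dz": 0,"ax": 0,"ay": 0,"az": 0},{"dx": 0,"dy": 0,"dz": 0,"ax": 0,"ay": 0,"az": 0}])

```text
clock: 12.1
tcp_pos: [483.1, -261.0, 34.8]
tool_rot: [-0.108, 3.139, 0.0]
contact_force: [-1.4, 0.6, 3.7]
gripper_width: 50.2
grip_force: 4.0
```

apply_moves(hand=0, motion=[{"dx": 0,"dy": 0,"dz": 0,"ax": 0,"ay": 0,"az": 0},{"dx": 0,"dy": 0,"dz": 0,"ax": 0,"ay": 0,"az": 0},{"dx": 0,"dy": 0,"dz": 0,"ax": 0,"ay": 0,"az": 0},{"dx": 0,"dy": 0,"dz": 0,"ax": 0,"ay": 0,"az": 0},{"dx": 0,"dy": 0,"dz": 0,"ax": 0,"ay": 0,"az": 0},{"dx": 0,"dy": 0,"dz": 0,"ax": 0,"ay": 0,"az": 0},{"dx": 0,"dy": 0,"dz": 0,"ax": 0,"ay": 0,"az": 0},{"dx": 0,"dy": 0,"dz": 0,"ax": 0,"ay": 0,"az": 0}])

```text
clock: 12.9
tcp_pos: [482.6, -261.2, 34.6]
tool_rot: [-0.107, 3.14, -0.0]
contact_force: [0.2, -0.1, -0.1]
gripper_width: 86.8
grip_force: 0.0
```

apply_moves(motion=[{"dx": 0,"dy": 0,"dz": -0.02,"ax": 0,"ay": 0,"az": 0},{"dx": 0,"dy": 0,"dz": -0.03,"ax": 0,"ay": 0,"az": 0},{"dx": 0,"dy": 0,"dz": -0.03,"ax": 0,"ay": 0,"az": 0},{"dx": 0,"dy": 0,"dz": -0.03,"ax": 0,"ay": 0,"az": 0},{"dx": 0,"dy": 0,"dz": -0.03,"ax": 0,"ay": 0,"az": 0},{"dx": 0,"dy": 0,"dz": -0.03,"ax": 0,"ay": 0,"az": 0},{"dx": 0,"dy": 0,"dz": -0.02,"ax": 0,"ay": 0,"az": 0},{"dx": 0,"dy": 0,"dz": 0,"ax": 0,"ay": 0,"az": 0},{"dx": 0,"dy": 0,"dz": 0,"ax": 0,"ay": 0,"az": 0}])

```text
clock: 13.8
tcp_pos: [482.6, -261.0, 224.5]
tool_rot: [-0.107, 3.139, 0.0]
contact_force: [0.3, 0.4, -0.7]
gripper_width: 87.0
grip_force: 0.0
```

```bash
python3 - <<'E'
from h import *
rel([483,-261.4,35],0)
p,d=r.read_camera("scene"); cv2.imwrite("pics/end.png",cv2.resize(p[100:290,150:480],None,fx=2.3,fy=2.3))
W=cloud("scene",d); hs=cv2.cvtColor(p,cv2.COLOR_BGR2HSV)
k=(hs[...,1]<75)&(hs[...,2]>120)&(abs(W[...,0]-484)<100)&(abs(W[...,1]+261)<45)&(W[...,2]>28)&(W[...,2]<50)
Q=W[k];print(cv2.minAreaRect(Q[:,:2].astype(np.float32)),np.linalg.lstsq(np.c_[Q[:,:2]-[484,-261],np.ones(len(Q))],Q[:,2],rcond=None)[0])
E
```

```text
t 13.8 tcp [ 482.6 -261.   224.5] stone -79.5 -499.7 toolx yaw -176.09 tilt [ 0.001  0.    -1.   ] shift [ -0.2  -0.4 189.5] F [ 0.3  0.4 -0.7] 87.00990195238003 [-0.33  0.17  0.84  1.78 -0.13  1.26  2.18]
((483.91143798828125, -259.84197998046875), (151.82814025878906, 50.1019287109375), 3.876804828643799) [-2.70857155e-03 -2.32491773e-03  3.45803972e+01]
```

View pics/end.png

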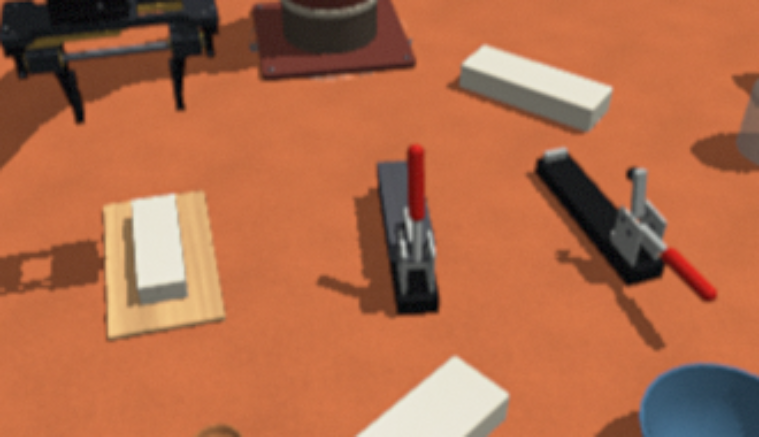

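The stone lies flat and centred on the board at (160,250). The grey clamp is shut at (415,200), the white clamp is open at (670,250), and the gripper is clear of everything.

```bash
python3 -c "
from cell import r
print(r.sign_off())"
```

```text
the job is handed in; nothing more can be done
None
```

I flipped the white clamp open, set the white stone flat on the board within about 2 mm of its middle and lengthways along it, left the grey clamp shut, and handed the job in at about 14 s; no verdict was returned.

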